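Unpin the thread chest and take its lid off

ROBOT

A 6-joint arm with a two-finger parallel gripper is mounted at the origin on a cart in front of the work surface, level with it; the furniture and walls round the work are solid. World frame = base frame: x ahead of the robot, y to its left, z up, the work surface at z = 0. Lengths are in m, angles in rad, forces in N, time in s.
With the tool pointing down it reaches from about 0.35 to 0.775 m from the base axis. Payload 7.3 kg.
Tool frame: the origin (TCP) lies on the centre line of the jaws, within the pads' length; the fingertips stand ahead of it and the grasp point (between the pads) lies 11 mm behind it (robot.nose_length is the z of the fingertips in the tool frame, in m); z points along the fingers, y is the line along which they close (so a half turn about z gives the same grasp; the last joint's range is limited). The gripper opens to 92 mm and grips with 3 to 60 N. Pads are 19 mm wide; open, the fingers measure 130 mm over their backs; the gripper's body (75 mm by 190 mm) begins 47 mm behind the grasp point.
Start: joints at [1.202, 0.342, 1.524, -0, 1.275, -0.146], TCP at [0.116, 0.512, 0.235] pointing down, gripper open.
Joint ranges: [-2.53, 2.53], [-0.77, 2.02], [0.04, 2.7], [-1, 4.14], [0.28, 2.66], [-3.11, 3.11]. Speed limits (rad/s): [2.57, 2.57, 3.14, 3.14, 3.14, 3.14].

INTERFACE

Orientations are given as [roll, pitch, yaw] about the fixed x, y, z axes, in that order (R = Rz(yaw) Ry(pitch) Rx(roll)).
In Python, from cell import robot, cams gives the robot as it stands. The module is installed in compiled form; this text tells all that it offers.
- The arm moves only by the tool carry_out, never from a script. Its argument "deltas" is a list of rows, each a list of 7 numbers: the shift along the tool's x, y, z in cm, then the turn, a rotation vector about the tool's x, y, z in rad, then the opening, from 0 (shut) to 1 (fully open). A call has exactly 8 rows; each row shifts and turns the commanded pose from where the row before left it, along the tool's axes as they then stand; what a row does not reach is not made up. A row lasts 1/12 s, in which the tool goes at most 41.7 mm and 7.16 degrees, less where a joint would pass 70% of its speed; a pose out of reach is approached as far as the arm can. A call is refused whole if a number of a shift passes 4.17 or a number of a turn 0.125, either way. A call with a gripper value outside its range is refused whole. The fingers move at their own pace and stop on an object; "force" is the grip in N (left out, the last holds). Time passes only in rows, so rows that do not move let the fingers close, or fill a call up. It gives the time, the measured TCP pose, the force, the opening and the grip force at its end, in the units of the state.
- robot.observe(): the state, without advancing time (a new reading comes with each control period).
- cams.read_camera(name): name is "scene" or "top"; returns a dict with "image" (400x640x3 uint8, blue, green, red), "depth" (400x640 float32, m along the optical axis (not along the pixel's ray), 0 where there is no reading), "fx", "fy", "cx", "cy" (pixels), "D" ([k1, k2, p1, p2, k3] as OpenCV has them; the pictures are not rectified), "world_to_cam" (4x4, takes a point from world to camera coordinates). Camera axes: x right, y up, looking along -z (the intrinsics and any distortion apply to the point x, -y, -z); pixel columns grow to the right and rows downward; lengths in m; the calibration is good to about 2 mm. A picture is of the moment at which its call begins.
- robot.hand_in(): hands the job in; it is judged then, once.
The state is a dict: "time": time; "qpos": joint angles; "qvel": joint speeds; "joint_efforts": joint torques, N m; "tool_pos": TCP position; "tool_rot": TCP orientation; "contact_force": force on the tool from outside, world axes, zero at the start; "torque": the same for the moment, N m; "opening": finger opening in m; "grip_force": force on a finger pad.
Only numpy, scipy, OpenCV 4.12 (cv2) and the standard library are available. Lean on these libraries where they do the work, as an engineer would, in place of code of your own. Each camera call takes 0.05 s, during which the arm holds its last target. There are 200 camera calls.

TASK

Open the small wooden thread chest: draw its retaining pin out of the hasp staple and lay the pin inside the empty bead tray (the one with no beads in it). Then lift the lid off the chest by its handle and lay it flat, handle up, in the middle of the cork mat.

Things in the scene. Friction and masses are not known exactly. Their poses are not given: they have to be found in the camera images.
- pin: Retaining pin, 35 g: steel bar 7 x 7 mm with an upright wooden grip block at one end (20 mm along the bar, 14 wide, 34 high). Origin in the block on the bar's axis; block from 12 mm below to 22 above it. x runs along the bar to its tip, z up. Starts level through the staple, axis 84.5 mm above the table, block standing free 22 mm in front of the hasp. Draws out along its -x, towards the robot.
- pin_tip (a point): Free tip of the pin's bar, on its axis, 74 mm from the pin's origin. The staple is a steel bow fixed to the chest, 39 mm from the pin's origin along the bar, opening 16 mm wide and 13 high above the hasp leaf, top 14.5 mm above the bar's axis: the pin is clear of it after 45 mm of straight pull.
- lid: Loose lid, 0.25 kg, board 130 x 160 x 10 mm (x, y, z) on the fixed chest 68 mm high. Origin: centre of the board's underside; -x is its front, with a slotted hasp leaf to x = -97 mm. Handle: bar along y over the centre, 16 mm thick, 80 long, 28 to 46 mm above the origin. A 5 mm block below fits the chest; staple top 21 mm above the board's top: lift straight up 40 mm before going sideways.
- empty_tray: The bead tray with an empty blue floor (the other blue tray, of the same size, holds beads and is not wanted). 112 x 140 x 15 mm (x, y, z), walls 7 mm, floor 4 mm thick, so 98 x 126 mm inside. Origin: centre of its underside, on the table.
- mat: Cork mat fixed on the table, 200 x 210 x 4 mm (x, y, z). Origin: centre of its underside. A lid lying flat on it has its origin 9 mm above the table.
Things that resemble listed ones, but are neither listed nor needed, are in the scene too. Of the things that look like the lid, the larger one is meant.

How it is judged:
On the way:
1. the pin lies inside the empty tray while the lid is still in its place on the chest (x of pin in the frame of empty_tray between -0.051 and 0.051 m and y of pin in the frame of empty_tray between -0.065 and 0.065 m and z of each of pin, pin_tip in the frame of empty_tray below 0.032 m and x of pin_tip in the frame of empty_tray between -0.051 and 0.051 m and y of pin_tip in the frame of empty_tray between -0.065 and 0.065 m and distance of lid from where it was at the start of the episode below 0.015 m and linear speed of pin below 0.03 m/s), for 0.2 s.
At the end, for the whole second after the job is handed in: The pin lies at rest in the empty tray, its grip and its tip both inside the tray's walls; the lid lies at rest flat (within about 6 degrees) and handle up on the cork mat, its centre within 50 mm of the mat's (x of pin in the frame of empty_tray between -0.051 and 0.051 m and y of pin in the frame of empty_tray between -0.065 and 0.065 m and z of each of pin, pin_tip in the frame of empty_tray below 0.032 m and x of pin_tip in the frame of empty_tray between -0.051 and 0.051 m and y of pin_tip in the frame of empty_tray between -0.065 and 0.065 m and horizontal distance between lid and mat below 0.05 m and height (world z) of lid below 0.017 m and angle between lid's own z axis and vertical below 0.1 rad and linear speed of each of lid, pin below 0.02 m/s); the robot touches nothing.
It also fails if it takes over 67 s, if anything falls off the work surface, if the arm or the gripper's body presses on something with over 40 N, if the wrist force passes 120 N, or if a joint passes its speed limit or range.

## Working session

There is one attempt and no reset: what is moved stays moved. The work goes in short steps, Python scripts to look and compute and a tool call to move; the robot and the scene stay as the last step left them, time stands still between calls to the robot, and variables do not carry over. Pictures are saved under pics/ and viewed, at most 10 in all, crops included, and the job is handed in when it is done.

Besides the shell and the picture viewer there is one more tool, called after "Request:" by a JSON object that holds its "fn" and its "kwargs". carry_out: Moves the arm, as the interface text tells. Its arguments: {"type":"object","properties":{"deltas":{"type":"array","items":{"type":"array","items":{"type":"number"}}},"force":{"type":"number"}},"required":["deltas"]}

```bash
mkdir -p pics; cat > h.py <<'E'
import numpy as np, cv2
from cell import robot, cams
def snap(n):
    c=cams.read_camera(n); np.savez(f'{n}.npz',**c); return c
def world(c):
    v,u=np.mgrid[0:400,0:640]
    K=np.array([[c['fx'],0,c['cx']],[0,c['fy'],c['cy']],[0,0,1]],float)
    p=cv2.undistortPoints(np.stack([u,v],-1).reshape(-1,1,2).astype(np.float64),K,np.array(c['D'],float)).reshape(400,640,2)
    d=c['depth']; P=np.stack([p[...,0]*d,-p[...,1]*d,-d,np.ones_like(d)],-1)
    W=(P@np.linalg.inv(c['world_to_cam']).T)[...,:3]; W[d==0]=np.nan
    return W
E
python3 - <<'E'
from h import *
for n in('scene','top'):
    c=snap(n); cv2.imwrite(f'pics/{n}0.png',c['image']); W=world(c); print(n,np.linalg.inv(c['world_to_cam'])[:3,3])
    for v in range(40,400,60): print(v,[tuple(np.round(W[v,u],2)) for u in range(60,640,130)])
o=robot.observe();print(o, robot.nose_length)
E
```

```text
scene [ 0.02581514 -0.61391839  0.55264809]
40 [(np.float64(nan), np.float64(nan), np.float64(nan)), (np.float64(nan), np.float64(nan), np.float64(nan)), (np.float64(2.5), np.float64(2.88), np.float64(-0.02)), (np.float64(nan), np.float64(nan), np.float64(nan)), (np.float64(nan), np.float64(nan), np.float64(nan))]
100 [(np.float64(-0.06), np.float64(2.88), np.float64(-0.27)), (np.float64(0.51), np.float64(1.13), np.float64(0.05)), (np.float64(1.17), np.float64(0.98), np.float64(-0.02)), (np.float64(1.6), np.float64(0.47), np.float64(0.05)), (np.float64(2.28), np.float64(0.11), np.float64(0.05))]
160 [(np.float64(-0.21), np.float64(2.84), np.float64(-0.75)), (np.float64(0.73), np.float64(2.22), np.float64(-0.76)), (np.float64(0.71), np.float64(0.33), np.float64(-0.0)), (np.float64(0.97), np.float64(-0.0), np.float64(0.07)), (np.float64(1.38), np.float64(-0.25), np.float64(0.06))]
220 [(np.float64(-0.04), np.float64(-0.05), np.float64(0.25)), (np.float64(0.21), np.float64(0.23), np.float64(-0.01)), (np.float64(0.49), np.float64(0.03), np.float64(-0.0)), (np.float64(0.79), np.float64(-0
[... 2395 characters left out ...]
float64(0.0))]
{'time': 0.1, 'qpos': array([ 1.20199056e+00,  3.42657592e-01,  1.52488761e+00, -5.46640623e-06,
        1.27539556e+00, -1.45981201e-01]), 'qvel': array([ 0.0006936 , -0.00088299, -0.00207964, -0.00018196,  0.0023515 ,
        0.00082463]), 'joint_efforts': array([ 2.76126826e-03, -4.32007313e+01, -2.44695872e+01,  7.19485036e-02,
        5.26927260e-02, -3.31880392e-05]), 'tool_pos': array([0.11586518, 0.51171072, 0.23412392]), 'tool_rot': array([-3.14025813e+00, -1.90927687e-04,  2.91876956e+00]), 'contact_force': array([-0.73925985, -0.96349775,  0.25812762]), 'torque': array([-0.0434877 ,  0.02705269, -0.04034738]), 'grip_force': 0.0, 'opening': 0.09184838022792599} 0.008
```

View pics/scene0.png

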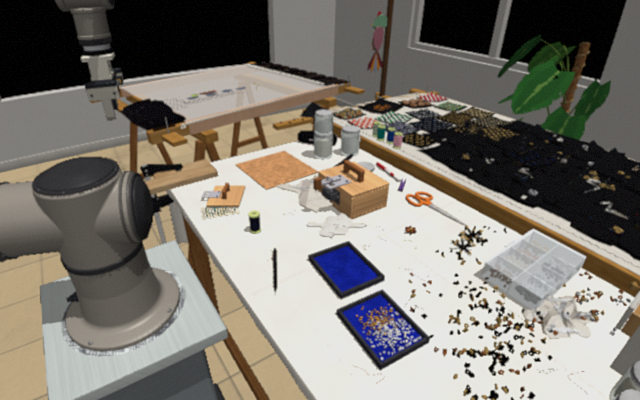

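View pics/top0.png

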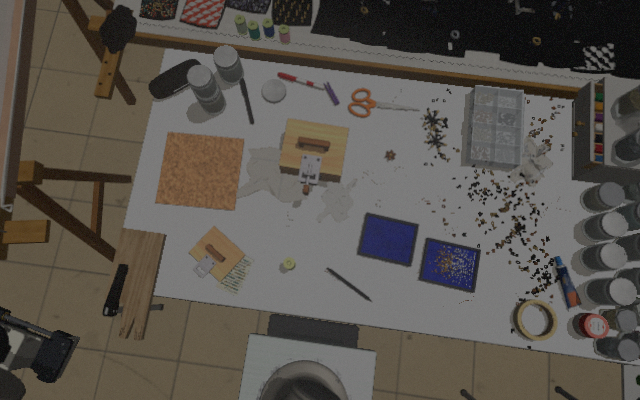

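The top picture shows these candidates:
- **Lid:** the large one on the chest at (315,150), or the small decoy at (216,252). I choose the large one.
- **Tray:** the empty one at (388,239), or the beaded one at (450,264). I choose the empty one.
- **Pin:** the grip at about (306,188) in front of the hasp. The pen at (348,284) only resembles it.
- **Mat:** the cork at (200,171).

```bash
python3 - <<'E'
from h import *
c={k:v for k,v in np.load('top.npz').items()}; W=world(c); im=c['image']
cv2.imwrite('pics/crop1.png',cv2.resize(im[110:215,255:375],None,fx=5.5,fy=5.5,interpolation=cv2.INTER_CUBIC))
hsv=cv2.cvtColor(im,cv2.COLOR_BGR2HSV)
def rect(m,name,box):
    b=np.zeros_like(m);b[box[1]:box[3],box[0]:box[2]]=1; m=m&b
    n,l,s,_=cv2.connectedComponentsWithStats(m.astype(np.uint8)); k=1+s[1:,4].argmax(); p=W[l==k]
    r=cv2.minAreaRect((p[:,:2]*1000).astype(np.float32)); print(name,len(p),np.round(r[0],1),np.round(r[1],1),round(r[2],1),'z',np.nanmedian(p[:,2]).round(4))
Z=np.nan_to_num(W[...,2])
rect((Z>.07)&(Z<.088),'lid',(260,100,360,200))
rect((Z>.096),'handle+',(280,125,350,165))
rect((Z>.05),'all',(260,100,360,200))
rect((hsv[...,0]>105)&(hsv[...,0]<130)&(hsv[...,1]>120),'tray',(345,200,420,275))
rect((hsv[...,0]<25)&(hsv[...,1]>70)&(Z<.02),'mat',(140,120,250,220))
for v in range(170,202,2): print(v,[int(1000*Z[v,u]) for u in range(294,326,2)])
print([ (v,u,np.round(W[v,u],3)) for v,u in ((188,306),(192,306),(144,300),(145,326))])
E
```

```text
lid 2964 [609.5  63.3] [160.5 168.4] 88.3 z 0.0785
handle+ 240 [627.6  62.4] [79.7 16.7] 88.3 z 0.1129
all 3478 [596.2  63.7] [160.5 195. ] 88.3 z 0.0788
tray 1658 [ 431.6 -160.8] [118.6  96.5] 82.6 z 0.0059
mat 5587 [547.7 357.2] [200.  206.3] 3.2 z 0.0043
170 [59, 64, 65, 83, 79, 76, 84, 88, 87, 80, 80, 0, 83, 78, 76, 78]
172 [43, 45, 62, 79, 82, 77, 80, 86, 79, 77, 79, 86, 78, 76, 78, 76]
174 [22, 24, 47, 79, 56, 98, 100, 101, 96, 96, 84, 83, 81, 63, 68, 70]
176 [8, 4, 83, 83, 59, 81, 56, 88, 58, 94, 59, 82, 77, 55, 52, 53]
178 [11, 13, 82, 79, 81, 83, 89, 89, 0, 75, 57, 81, 35, 40, 29, 33]
180 [8, 11, 79, 80, 83, 80, 87, 87, 79, 81, 83, 81, 1, 5, 8, 13]
182 [9, 8, 8, 50, 56, 81, 91, 84, 81, 78, 78, 83, 1, 1, 2, 4]
184 [7, 4, 8, 11, 9, 5, 85, 45, 45, 51, 53, 79, 0, 1, 2, 1]
186 [12, 4, 9, 7, 9, 103, 105, 102, -2, 0, 0, -1, 0, 3, 1, 0]
188 [9, 14, 12, 5, 0, 107, 104, 98, 1, 0, 2, 0, -4, -2, 0, -1]
190 [7, 10, 13, 7, 105, 105, 106, 89, -1, 1, 1, 1, 0, 4, 2, 2]
192 [11, 11, 5, 8, 101, 105, 106, -2, 0, 0, 1, 0, 0, 0, 0, 6]
194 [7, 10, 10, 5, 13, 86, 89, 2, 2, 0, 1, 3, -3, 0, 6, 5]
196 [3, 9, 9, 9, 0, 8, 2, 0, -1, 1, 3, 0, 0, 0, 3, 6]
198 [4, 10, 8, 4, 0, 5, 2, -2, 0, -3, 2, 0, 0, -2, 5, 6]
200 [6, 6, 4, 0, 1, 2, 1, 3, 0, 1, 1, 1, -1, 0, 3, 4]
[(188, 306, array([0.511, 0.064, 0.104])), (192, 306, array([0.501, 0.062, 0.107])), (144, 300, array([0.621, 0.094, 0.104])), (145, 326, array([0.623, 0.03 , 0.114]))]
```

View pics/crop1.png

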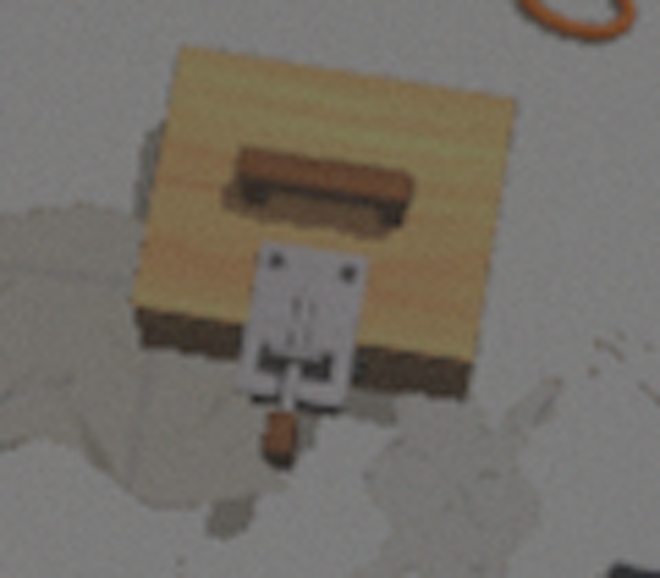

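The crop confirms the choice: the pin's wooden grip is at top pixel (306,190), in front of the slotted hasp of the large lid. Next I need the grip position and the move numbers.

```bash
cat >> h.py <<'E'
from scipy.spatial.transform import Rotation as Ro
def go(t,yaw,n=8):
    "turn evenly about tool z and go straight in n rows; prints tool-frame rows"
    o=robot.observe(); p=np.array(o['tool_pos']); R=Ro.from_euler('xyz',o['tool_rot']); y0=o['tool_rot'][2]
    dy=(yaw-y0+np.pi)%(2*np.pi)-np.pi; d=np.array(t)-p
    print('at',p.round(4),o['tool_rot'].round(3),'dist',np.linalg.norm(d).round(3),'rot/row',round(-dy/n,4))
    for k in range(n):
        a=y0+dy*k/n; Rk=Ro.from_euler('xyz',[np.pi,0,a]); print(np.round(Rk.inv().apply(d/n)*100,2))
E
python3 - <<'E'
from h import *
c=dict(np.load('top.npz')); W=world(c)
s=np.zeros((400,640),bool); s[183:198,298:314]=1; m=s&(W[...,2]>.097)
p=W[m]; print(len(p),p.mean(0),p.min(0),p.max(0)); 
r=cv2.minAreaRect((p[:,:2]*1000).astype(np.float32));print(r)
go([.506,.064,.2],3.112,16)
E
```

```text
50 [0.50849361 0.06581561 0.10566404] [0.49868314 0.05912189 0.09821087] [0.51848475 0.07304702 0.11055854]
((508.76885986328125, 66.22372436523438), (13.52721881866455, 19.89379119873047), 86.44454193115234)
at [0.1159 0.5117 0.2341] [-3.14  -0.     2.919] dist 0.595 rot/row -0.0121
[-3.   -2.19  0.21]
[-2.97 -2.23  0.21]
[-2.94 -2.26  0.21]
[-2.92 -2.3   0.21]
[-2.89 -2.33  0.21]
[-2.86 -2.37  0.21]
[-2.83 -2.4   0.21]
[-2.8  -2.44  0.21]
[-2.77 -2.47  0.21]
[-2.74 -2.5   0.21]
[-2.71 -2.54  0.21]
[-2.68 -2.57  0.21]
[-2.65 -2.6   0.21]
[-2.62 -2.63  0.21]
[-2.59 -2.66  0.21]
[-2.55 -2.69  0.21]
```

Request:
{"fn": "carry_out", "kwargs": {"deltas": [[-3,-2.2,0.2,0,0,-0.012,1],[-3,-2.2,0.2,0,0,-0.012,1],[-2.95,-2.25,0.2,0,0,-0.012,0.7],[-2.9,-2.3,0.2,0,0,-0.012,0.5],[-2.9,-2.35,0.2,0,0,-0.012,0.5],[-2.85,-2.35,0.2,0,0,-0.012,0.5],[-2.8,-2.4,0.2,0,0,-0.012,0.5],[-2.8,-2.45,0.2,0,0,-0.012,0.5]], "force": 20}}

```text
time: 0.77
tool_pos: [0.3116, 0.2867, 0.2185]
tool_rot: [-3.142, -0.0, 3.016]
contact_force: [1.4, 0.5, -0.2]
opening: 0.056
grip_force: 0.0
```

Request:
{"fn": "carry_out", "kwargs": {"deltas": [[-2.8,-2.45,0.3,0,0,-0.012,0.5],[-2.75,-2.5,0.3,0,0,-0.012,0.5],[-2.7,-2.55,0.3,0,0,-0.012,0.5],[-2.7,-2.55,0.3,0,0,-0.012,0.5],[-2.65,-2.6,0.3,0,0,-0.012,0.5],[-2.6,-2.6,0.3,0,0,-0.012,0.5],[-2.6,-2.6,0.3,0,0,-0.012,0.5],[0,0,0,0,0,0,0.5]]}}

```text
time: 1.43
tool_pos: [0.4855, 0.0889, 0.1968]
tool_rot: [-3.14, 0.001, 3.095]
contact_force: [-0.4, -0.3, 0.0]
opening: 0.0464
grip_force: 0.0
```

```bash
python3 - <<'E'
from h import *
go([.5085,.066,.087],3.112)
E
```

```text
at [0.4855 0.0889 0.1968] [-3.140e+00  1.000e-03  3.095e+00] dist 0.115 rot/row -0.0021
[-0.3  -0.27  1.37]
[-0.3  -0.27  1.37]
[-0.3  -0.27  1.37]
[-0.3  -0.27  1.37]
[-0.3  -0.27  1.37]
[-0.3  -0.28  1.37]
[-0.3  -0.28  1.37]
[-0.3  -0.28  1.37]
```

Request:
{"fn": "carry_out", "kwargs": {"deltas": [[-0.8,-0.75,0,0,0,-0.008,0.5],[-0.8,-0.75,0.5,0,0,-0.008,0.5],[-0.8,-0.7,1,0,0,0,0.5],[0,0,2,0,0,0,0.5],[0,0,2,0,0,0,0.5],[0,0,1.5,0,0,0,0.5],[0,0,0.5,0,0,0,0.5],[0,0,0,0,0,0,0.5]]}}

```text
time: 2.1
tool_pos: [0.5043, 0.0709, 0.1211]
tool_rot: [3.142, -0.003, 3.116]
contact_force: [-0.8, 0.1, -0.2]
opening: 0.0457
grip_force: 0.0
```

```bash
python3 - <<'E'
from h import *
go([.5085,.066,.087],3.112,4)
E
```

```text
at [0.5043 0.0709 0.1211] [ 3.142e+00 -3.000e-03  3.116e+00] dist 0.035 rot/row 0.0009
[-0.11 -0.12  0.85]
[-0.11 -0.12  0.85]
[-0.11 -0.12  0.85]
[-0.11 -0.12  0.85]
```

Request:
{"fn": "carry_out", "kwargs": {"deltas": [[-0.2,-0.25,0,0,0,0,0.5],[-0.2,-0.25,0.8,0,0,0,0.5],[0,0,1,0,0,0,0.5],[0,0,1,0,0,0,0.5],[0,0,0.6,0,0,0,0.5],[0,0,0,0,0,0,0.5],[0,0,0,0,0,0,0.5],[0,0,0,0,0,0,0.5]]}}

```text
time: 2.77
tool_pos: [0.5093, 0.0655, 0.0888]
tool_rot: [3.141, 0.0, 3.115]
contact_force: [-0.7, 0.3, -0.1]
opening: 0.0456
grip_force: 0.0
```

```bash
python3 - <<'E'
from h import *
go([.5085,.066,.087],3.112,1)
c=snap('scene'); Wc=c['world_to_cam']
q=Wc@np.array([.51,.066,.09,1]); u=c['cx']-c['fx']*q[0]/q[2]; v=c['cy']+c['fy']*q[1]/q[2]; print(u,v)
u,v=int(u),int(v); cv2.imwrite('pics/g1.png',cv2.resize(c['image'][v-50:v+50,u-60:u+60],None,fx=5,fy=5,interpolation=cv2.INTER_CUBIC))
E
```

```text
at [0.5093 0.0655 0.0888] [3.141 0.    3.115] dist 0.002 rot/row 0.0029
[0.08 0.05 0.18]
317.7797534489288 182.98953036105
```

View pics/g1.png

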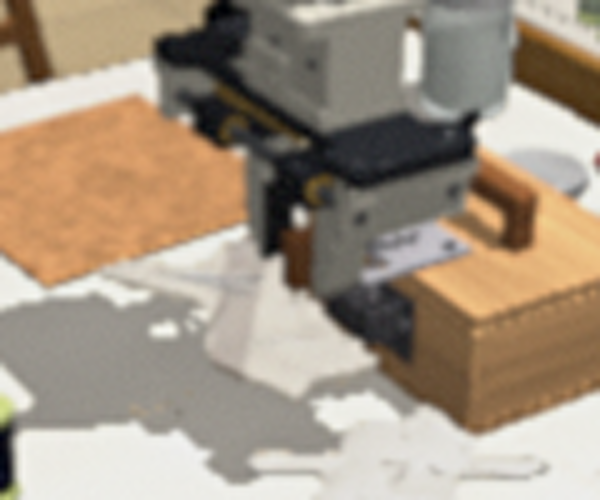

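The crop shows the grip block at (298,255), between the two fingers and in front of the hasp. I'll close, then pull straight back; the tool's +x is about world -x here.

Request:
{"fn": "carry_out", "kwargs": {"deltas": [[0,0,0.2,0,0,0,0.3],[0,0,0,0,0,0,0],[0,0,0,0,0,0,0],[0,0,0,0,0,0,0],[0,0,0,0,0,0,0],[0,0,0,0,0,0,0],[0,0,0,0,0,0,0],[0,0,0,0,0,0,0]], "force": 25}}

```text
time: 3.48
tool_pos: [0.5092, 0.0655, 0.0868]
tool_rot: [3.141, 0.0, 3.115]
contact_force: [-0.5, -1.0, 1.1]
opening: 0.0137
grip_force: 25.0
```

Request:
{"fn": "carry_out", "kwargs": {"deltas": [[0.4,0,0,0,0,0,0],[0.6,0,0,0,0,0,0],[0.8,0,0,0,0,0,0],[0.8,0,0,0,0,0,0],[0.8,0,0,0,0,0,0],[0.8,0,0,0,0,0,0],[0.8,0,0,0,0,0,0],[0.8,0,0,0,0,0,0]]}}

```text
time: 4.15
tool_pos: [0.45, 0.067, 0.0867]
tool_rot: [3.142, -0.001, 3.115]
contact_force: [0.1, -0.5, -0.0]
opening: 0.0138
grip_force: 25.0
```

The grip holds at 13.7 mm, matching the block's 14 mm, and the pull was free. Next I lift and turn towards the tray.

Request:
{"fn": "carry_out", "kwargs": {"deltas": [[0.8,0,0,0,0,0,0],[0.4,0,-0.5,0,0,0,0],[0,0,-1,0,0,0.05,0],[0,0,-1,0,0,0.1,0],[0,0,-1,0,0,0.12,0],[0,0,0,0,0,0.12,0],[0,0,0,0,0,0.12,0],[0,0,0,0,0,0.12,0]]}}

```text
time: 4.82
tool_pos: [0.4391, 0.0673, 0.1222]
tool_rot: [3.141, 0.001, 2.479]
contact_force: [0.4, -0.6, -0.6]
opening: 0.0139
grip_force: 25.0
```

```bash
python3 - <<'E'
from h import *
go([.4357,-.129,.09],1.442,9)
E
```

```text
at [0.4391 0.0673 0.1222] [3.141e+00 1.000e-03 2.479e+00] dist 0.199 rot/row 0.1152
[-1.31 -1.74  0.36]
[-1.5  -1.58  0.36]
[-1.68 -1.4   0.36]
[-1.82 -1.2   0.36]
[-1.95 -0.98  0.36]
[-2.05 -0.75  0.36]
[-2.12 -0.51  0.36]
[-2.17 -0.26  0.36]
[-2.18 -0.01  0.36]
```

Request:
{"fn": "carry_out", "kwargs": {"deltas": [[-1.3,-1.75,0.1,0,0,0.115,0],[-1.5,-1.6,0.1,0,0,0.115,0],[-1.7,-1.4,0.1,0,0,0.115,0],[-1.8,-1.2,0.3,0,0,0.115,0],[-1.95,-1,0.3,0,0,0.115,0],[-2.05,-0.75,0.3,0,0,0.115,0],[-2.1,-0.5,0.3,0,0,0.115,0],[-2.15,-0.25,0.3,0,0,0.115,0]]}}

```text
time: 5.48
tool_pos: [0.4366, -0.108, 0.1039]
tool_rot: [3.141, -0.0, 1.559]
contact_force: [0.8, -0.1, -0.9]
opening: 0.014
grip_force: 25.0
```

Request:
{"fn": "carry_out", "kwargs": {"deltas": [[-2.2,0,0.3,0,0,0.06,0],[0,0,0,0,0,0,0],[0,0,0,0,0,0,0],[0,0,0,0,0,0,0],[0,0,0,0,0,0,0],[0,0,0,0,0,0,0],[0,0,0,0,0,0,0],[0,0,0,0,0,0,0]]}}

```text
time: 6.15
tool_pos: [0.4368, -0.1285, 0.1008]
tool_rot: [3.141, -0.0, 1.506]
contact_force: [0.3, -0.9, -0.8]
opening: 0.0139
grip_force: 25.0
```

```bash
python3 - <<'E'
from h import *
go([.4357,-.129,.0195],1.442,4)
c=snap('scene'); Wc=c['world_to_cam']
q=Wc@np.array([.4316,-.16,.04,1]); u=c['cx']-c['fx']*q[0]/q[2]; v=c['cy']+c['fy']*q[1]/q[2]
u,v=int(u),int(v); cv2.imwrite('pics/t1.png',cv2.resize(c['image'][v-65:v+50,u-65:u+65],None,fx=5,fy=5,interpolation=cv2.INTER_CUBIC)); print(u,v)
E
```

```text
at [ 0.4368 -0.1285  0.1008] [ 3.141 -0.     1.506] dist 0.081 rot/row 0.016
[-0.01 -0.03  2.03]
[-0.01 -0.03  2.03]
[-0.02 -0.03  2.03]
[-0.02 -0.02  2.03]
347 255
```

View pics/t1.png

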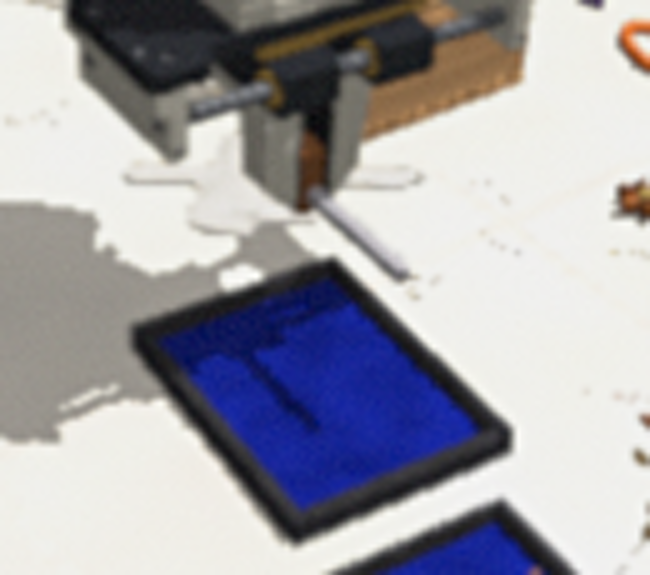

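The crop shows the pin level in the fingers, bar from (315,195) to (405,272), above the empty tray and pointing along its long side. I'll lower it and release.

Request:
{"fn": "carry_out", "kwargs": {"deltas": [[0,0,1.5,0,0,0.03,0],[0,0,2,0,0,0.03,0],[0,0,1.5,0,0,0,0],[0,0,1.2,0,0,0,0],[0,0,0.9,0,0,0,0],[0,0,0.6,0,0,0,0],[0,0,0.3,0,0,0,0],[0,0,0,0,0,0,0]]}}

```text
time: 6.87
tool_pos: [0.4366, -0.1289, 0.0204]
tool_rot: [-3.141, -0.0, 1.445]
contact_force: [0.2, 0.8, -0.4]
opening: 0.0137
grip_force: 25.0
```

Request:
{"fn": "carry_out", "kwargs": {"deltas": [[0,0,0.1,0,0,0,0],[0,0,0.05,0,0,0,0.2],[0,0,0,0,0,0,0.3],[0,0,0,0,0,0,0.35],[0,0,0,0,0,0,0.35],[0,0,0,0,0,0,0.35],[0,0,0,0,0,0,0.35],[0,0,0,0,0,0,0.35]]}}

```text
time: 7.53
tool_pos: [0.4367, -0.129, 0.0193]
tool_rot: [3.141, -0.0, 1.445]
contact_force: [0.2, -0.9, 0.8]
opening: 0.0322
grip_force: 0.0
```

Request:
{"fn": "carry_out", "kwargs": {"deltas": [[0,0,-0.5,0,0,0,0.35],[0,0,-1,0,0,0,0.35],[0,0,-2,0,0,0,0.35],[0,0,-3,0,0,0,0.45],[0,0,-3,0,0,0,0.5],[0,0,-3,0,0,0,0.5],[0,0,-3,0,0,0,0.5],[0,0,-2,0,0,0,0.5]]}}

```text
time: 8.2
tool_pos: [0.4372, -0.1293, 0.1974]
tool_rot: [3.138, 0.001, 1.445]
contact_force: [0.6, -0.6, -0.2]
opening: 0.0458
grip_force: 0.0
```

```bash
python3 - <<'E'
from h import *
go([.6276,.0624,.18],1.541,10)
c=snap('scene'); u,v=347,265
cv2.imwrite('pics/t2.png',cv2.resize(c['image'][v-55:v+50,u-65:u+65],None,fx=5,fy=5,interpolation=cv2.INTER_CUBIC))
E
```

```text
at [ 0.4372 -0.1293  0.1974] [3.138e+00 1.000e-03 1.445e+00] dist 0.271 rot/row -0.0096
[2.14 1.65 0.17]
[2.12 1.67 0.17]
[2.11 1.69 0.17]
[2.09 1.71 0.17]
[2.08 1.73 0.17]
[2.06 1.75 0.17]
[2.04 1.77 0.17]
[2.02 1.79 0.17]
[2.01 1.81 0.17]
[1.99 1.83 0.17]
```

View pics/t2.png

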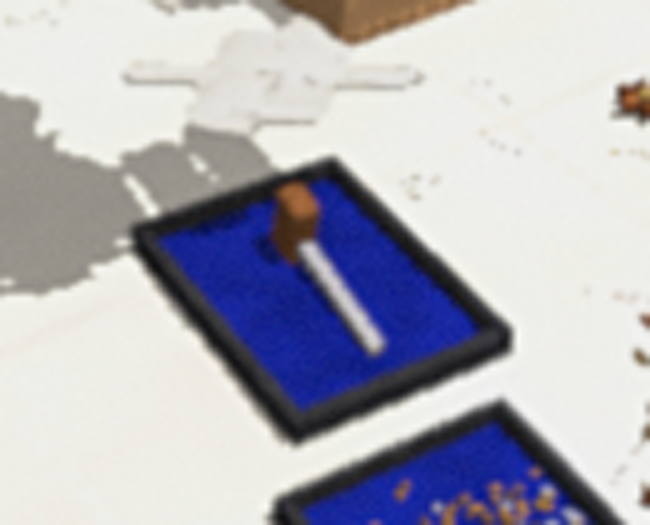

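The crop shows the pin resting in the empty tray, grip at (297,215) and tip at (375,347), both well inside the walls. Now the lid.

Request:
{"fn": "carry_out", "kwargs": {"deltas": [[2.1,1.65,0.1,0,0,-0.01,0.6],[2.1,1.65,0.1,0,0,-0.01,0.6],[2.1,1.7,0.1,0,0,-0.01,0.6],[2.1,1.7,0.1,0,0,-0.01,0.6],[2.1,1.75,0.1,0,0,-0.01,0.6],[2.05,1.75,0.1,0,0,-0.01,0.6],[2.05,1.75,0.1,0,0,-0.01,0.6],[2,1.8,0.1,0,0,-0.01,0.6]]}}

```text
time: 8.92
tool_pos: [0.5892, 0.025, 0.1861]
tool_rot: [-3.141, -0.0, 1.525]
contact_force: [-0.4, 0.9, 0.3]
opening: 0.055
grip_force: 0.0
```

Request:
{"fn": "carry_out", "kwargs": {"deltas": [[2,1.8,0.5,0,0,-0.01,0.6],[2,1.8,0.5,0,0,-0.01,0.6],[0,0,0,0,0,0,0.6],[0,0,0,0,0,0,0.6],[0,0,0,0,0,0,0.6],[0,0,0,0,0,0,0.6],[0,0,0,0,0,0,0.6],[0,0,0,0,0,0,0.6]]}}

```text
time: 9.58
tool_pos: [0.6261, 0.0615, 0.1768]
tool_rot: [3.141, 0.0, 1.544]
contact_force: [0.2, 0.4, -0.4]
opening: 0.0549
grip_force: 0.0
```

```bash
python3 - <<'E'
from h import *
go([.6276,.0624,.096],1.541,1)
E
```

```text
at [0.6261 0.0615 0.1768] [3.141 0.    1.544] dist 0.081 rot/row 0.0027
[0.09 0.15 8.08]
```

Request:
{"fn": "carry_out", "kwargs": {"deltas": [[0.1,0.15,1,0,0,0,0.6],[0,0,1.8,0,0,0,0.6],[0,0,1.8,0,0,0,0.6],[0,0,1.5,0,0,0,0.6],[0,0,1.2,0,0,0,0.6],[0,0,0.7,0,0,0,0.6],[0,0,0.3,0,0,0,0.6],[0,0,0,0,0,0,0.6]]}}

```text
time: 10.25
tool_pos: [0.6275, 0.0632, 0.0925]
tool_rot: [-3.14, -0.0, 1.545]
contact_force: [0.3, -0.2, -0.2]
opening: 0.0555
grip_force: 0.0
```

Request:
{"fn": "carry_out", "kwargs": {"deltas": [[0,0,0,0,0,0,0.3],[0,0,0,0,0,0,0.1],[0,0,0,0,0,0,0],[0,0,0,0,0,0,0],[0,0,0,0,0,0,0],[0,0,0,0,0,0,0],[0,0,0,0,0,0,0],[0,0,0,0,0,0,0]], "force": 40}}

```text
time: 10.92
tool_pos: [0.628, 0.0633, 0.0934]
tool_rot: [3.141, -0.0, 1.545]
contact_force: [0.1, -0.2, 1.2]
opening: 0.0156
grip_force: 40.0
```

Gripped at 15.6 mm, which matches the 16 mm handle. Lifting straight up.

Request:
{"fn": "carry_out", "kwargs": {"deltas": [[0,0,-0.3,0,0,0,0],[0,0,-0.6,0,0,0,0],[0,0,-0.8,0,0,0,0],[0,0,-1,0,0,0,0],[0,0,-1.2,0,0,0,0],[0,0,-1.2,0,0,0,0],[0,0,-1,0,0,0,0],[0,0,-0.5,0,0,0,0]]}}

```text
time: 11.58
tool_pos: [0.6286, 0.0633, 0.1616]
tool_rot: [3.139, -0.0, 1.545]
contact_force: [0.1, 0.4, -2.6]
opening: 0.0155
grip_force: 40.0
```

```bash
python3 - <<'E'
from h import *
print(robot.observe()['contact_force'],robot.observe()['opening'])
go([.5477,.3572,.15],1.63,16)
E
```

```text
[ 0.11076862  0.41962462 -2.55431875] 0.015499438161490919
at [0.6286 0.0633 0.1616] [ 3.139 -0.     1.545] dist 0.305 rot/row -0.0053
[ 1.82 -0.55  0.07]
[ 1.83 -0.54  0.07]
[ 1.83 -0.53  0.07]
[ 1.83 -0.52  0.07]
[ 1.83 -0.51  0.07]
[ 1.84 -0.5   0.07]
[ 1.84 -0.49  0.07]
[ 1.84 -0.48  0.07]
[ 1.85 -0.48  0.07]
[ 1.85 -0.47  0.07]
[ 1.85 -0.46  0.07]
[ 1.85 -0.45  0.07]
[ 1.85 -0.44  0.07]
[ 1.86 -0.43  0.07]
[ 1.86 -0.42  0.07]
[ 1.86 -0.41  0.07]
```

Request:
{"fn": "carry_out", "kwargs": {"deltas": [[0.8,-0.2,0,0,0,-0.005,0],[1.4,-0.4,0,0,0,-0.005,0],[2,-0.6,0,0,0,-0.005,0],[2,-0.6,0,0,0,-0.005,0],[2,-0.6,0,0,0,-0.005,0],[2,-0.6,0,0,0,-0.005,0],[2,-0.6,0,0,0,-0.005,0],[2,-0.6,0,0,0,-0.005,0]]}}

```text
time: 12.25
tool_pos: [0.5852, 0.2078, 0.1582]
tool_rot: [-3.139, -0.0, 1.586]
contact_force: [-0.0, -0.1, -3.3]
opening: 0.0159
grip_force: 40.0
```

Request:
{"fn": "carry_out", "kwargs": {"deltas": [[2,-0.5,0,0,0,-0.005,0],[2,-0.5,0,0,0,-0.005,0],[2,-0.5,0,0,0,-0.005,0],[2,-0.5,0,0,0,-0.005,0],[2,-0.5,0,0,0,-0.005,0],[2,-0.5,0,0,0,-0.005,0],[1.4,-0.3,0,0,0,-0.005,0],[0.8,-0.2,0,0,0,0,0]]}}

```text
time: 12.92
tool_pos: [0.5459, 0.3489, 0.1584]
tool_rot: [-3.14, -0.0, 1.622]
contact_force: [-0.6, -0.2, -3.8]
opening: 0.016
grip_force: 40.0
```

```bash
python3 - <<'E'
from h import *
go([.5477,.3572,.0345],1.63,1)
E
```

```text
at [0.5459 0.3489 0.1584] [-3.14  -0.     1.622] dist 0.124 rot/row -0.0075
[ 0.82  0.23 12.39]
```

Request:
{"fn": "carry_out", "kwargs": {"deltas": [[0.4,0.1,1,0,0,0,0],[0.4,0.1,2,0,0,0,0],[0,0,2,0,0,0,0],[0,0,2,0,0,0,0],[0,0,2,0,0,0,0],[0,0,1.4,0,0,0,0],[0,0,0.8,0,0,0,0],[0,0,0.4,0,0,0,0]]}}

```text
time: 13.58
tool_pos: [0.5487, 0.3535, 0.0411]
tool_rot: [-3.139, 0.001, 1.619]
contact_force: [-0.2, 0.2, -2.9]
opening: 0.0155
grip_force: 40.0
```

Request:
{"fn": "carry_out", "kwargs": {"deltas": [[0,0,0.2,0,0,0,0],[0,0,0.2,0,0,0,0],[0,0,0.1,0,0,0,0],[0,0,0.1,0,0,0,0],[0,0,0.1,0,0,0,0],[0,0,0,0,0,0,0],[0,0,0,0,0,0,0],[0,0,0,0,0,0,0]]}}

```text
time: 14.25
tool_pos: [0.5493, 0.3546, 0.0365]
tool_rot: [3.141, -0.0, 1.62]
contact_force: [0.4, -0.8, -3.0]
opening: 0.0154
grip_force: 40.0
```

Request:
{"fn": "carry_out", "kwargs": {"deltas": [[0,0,0.1,0,0,0,0],[0,0,0.05,0,0,0,0],[0,0,0.05,0,0,0,0],[0,0,0.05,0,0,0,0],[0,0,0,0,0,0,0],[0,0,0,0,0,0,0],[0,0,0,0,0,0,0],[0,0,0,0,0,0,0]]}}

```text
time: 14.92
tool_pos: [0.5492, 0.3546, 0.0344]
tool_rot: [3.141, -0.0, 1.62]
contact_force: [-4.2, -2.1, 5.8]
opening: 0.0156
grip_force: 40.0
```

Touchdown: the force turned upward. Releasing and retracting.

Request:
{"fn": "carry_out", "kwargs": {"deltas": [[0,0,0,0,0,0,0.2],[0,0,0,0,0,0,0.35],[0,0,0,0,0,0,0.5],[0,0,0,0,0,0,0.6],[0,0,0,0,0,0,0.6],[0,0,0,0,0,0,0.6],[0,0,0,0,0,0,0.6],[0,0,0,0,0,0,0.6]]}}

```text
time: 15.58
tool_pos: [0.5492, 0.3545, 0.0337]
tool_rot: [3.142, -0.0, 1.62]
contact_force: [-0.9, 0.4, -0.2]
opening: 0.0547
grip_force: 0.0
```

Request:
{"fn": "carry_out", "kwargs": {"deltas": [[0,0,-0.5,0,0,0,0.6],[0,0,-1,0,0,0,0.6],[0,0,-2,0,0,0,0.6],[0,0,-3,0,0,0,0.6],[0,0,-3,0,0,0,0.6],[0,0,-3,0,0,0,0.6],[0,0,-3,0,0,0,0.6],[0,0,-2,0,0,0,0.6]]}}

```text
time: 16.25
tool_pos: [0.5499, 0.3549, 0.2136]
tool_rot: [3.137, -0.002, 1.62]
contact_force: [0.5, 1.1, 0.6]
opening: 0.0554
grip_force: 0.0
```

Request:
{"fn": "carry_out", "kwargs": {"deltas": [[-2,2,0,0,0,0,0.6],[-3,3,0,0,0,0,0.6],[-3,0,0,0,0,0,0.6],[-3,0,0,0,0,0,0.6],[-3,0,0,0,0,0,0.6],[-3,0,0,0,0,0,0.6],[-2,0,0,0,0,0,0.6],[0,0,0,0,0,0,0.6]]}}

```text
time: 16.92
tool_pos: [0.6084, 0.1636, 0.21]
tool_rot: [3.14, 0.001, 1.616]
contact_force: [0.1, 0.4, 0.6]
opening: 0.0553
grip_force: 0.0
```

```bash
python3 - <<'E'
from h import *
c=snap('scene'); cv2.imwrite('pics/end.png',c['image'])
c=snap('top'); W=world(c)
s=np.zeros((400,640),bool); s[120:225,140:260]=1; Z=W[...,2]
for a,b in((.012,.026),(.042,.065)):
    p=W[s&(Z>a)&(Z<b)]; print(len(p),np.median(p,0).round(3), cv2.minAreaRect((p[:,:2]*1000).astype(np.float32)) if len(p) else '')
E
```

```text
776 [0.54  0.411 0.019] ((546.8748779296875, 410.3211669921875), (134.17080688476562, 64.39725494384766), 10.785778999328613)
57 [0.546 0.382 0.055] ((546.8084106445312, 382.23016357421875), (24.309566497802734, 17.930633544921875), 72.85917663574219)
```

View pics/end.png

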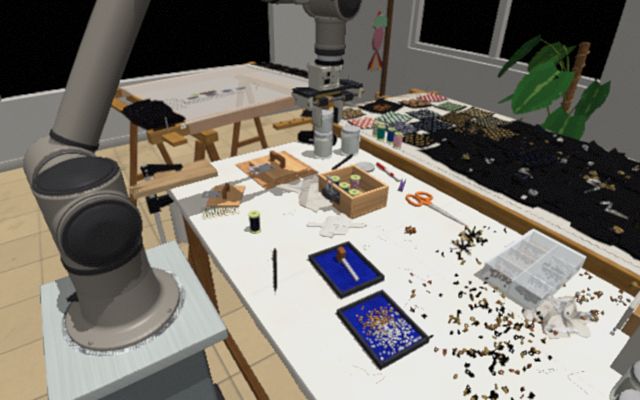

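The picture shows the lid flat on the mat at (277,170), handle up. The pin is in the empty tray at (347,262), and the arm is clear of everything. The board top measures 19 mm high, as expected for a flat lid.

```bash
python3 -c "
from cell import robot
print(robot.hand_in())"
```

```text
the job is handed in; nothing more can be done
None
```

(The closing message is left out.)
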